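# Fit the sprung bangle bar in its stand

## Task

Open the drawer of the jewellery chest and take out the sprung bangle bar. Fit the bar between the two posts of the bangle stand, sprung pin in the taller post's cup and plain pin in the shorter post's cup, so that its own spring holds it up; then shut the drawer fully. Leave the perfume bottle, vase, cream jar and hairbrush where they are.

Things in the scene. Friction and masses are not known exactly. Their poses are not given: they have to be found in the camera images.
- chest: Dark wooden jewellery chest, fixed: 180 deep (x), 260 wide (y), 82 high. It stands left or right of the robot's x axis, the bangle stand on the other side. Origin at table level in the middle of its front face, which looks roughly to the robot; x axis from the front into the chest (the drawer opens towards -x), z up.
- drawer (a joint): Travel of the chest's only drawer, m: 0 shut, 0.13 fully open; may start slightly ajar. About 1 N of friction; stays where left. Front panel 14 thick, in front of the chest's front face, top edge 74 above the table. Inside 154 long (x) by 224 wide (y); side walls rise to 58 above the table.
- knob (a point): Centre of the drawer's round brass knob head, 28 diameter and 18 long along the chest's x, on a 14 thick stem 18 long in front of the panel; 45 above the table. The point moves with the drawer; at drawer 0 it is at chest x = -41.
- drawer_floor (a point): Middle of the drawer's inner floor, 13 above the table; moves with the drawer.
- bar: Bangle bar, loose, about 140 g, lying flat in the drawer roughly along its width: pale wood, 28 x 28 square, 126 long, a 12 thick steel pin out of each end; 176 over the tips when free. Origin at the centre of the square bar, y axis along it to the sprung pin (end with a steel band). That end lies towards the robot's left (+y), as does the stand's taller post.
- plunger (a joint): How far the sprung pin is pushed into the bar, m: 0 free (36 standing out), 0.030 fully in. The spring pushes with about 0.6 N at 0 and 4.2 N at 0.030.
- sprung_tip (a point): Tip of the sprung pin, on the bar's axis at bar y = +99 when free; it moves with the pin.
- plain_tip (a point): Tip of the plain fixed pin (14 standing out), on the bar's axis at bar y = -77.
- stand: Bangle stand of pale wood, fixed. Base 90 (x) by 220 (y) by 18 high; a post near each end, 44 wide (x), 20 thick (y), inner faces 152 apart. Taller post at +y, top 160 above the table; shorter at -y, top 116. Round blind cups in the inner faces, facing each other, 17 diameter, 8 deep, axis 100 above the table. Origin at table level in the middle, y axis from shorter to taller post, z up.
- tall_cup (a point): Centre of the floor of the cup in the taller post: stand (0, +84, 100). The post's flat inner face above the cup is bare, so the sprung pin can be pressed on it there and slid down into the cup.
- short_cup (a point): Centre of the floor of the cup in the shorter post: stand (0, -84, 100). The cup floors are 168 apart, so the fitted bar stays compressed by 8; the pins have 2.5 play all round in the cups.
- perfume: Bystander: amber glass perfume bottle with brass cap, 44 diameter, 110 high, loose, between chest and stand on the robot's side. Origin at the centre of its underside.
- vase: Bystander: terracotta vase with a sprig, 72 diameter, 185 high with leaves, loose, between chest and stand on the far side. Origin at the centre of its underside.
- cream_jar: Bystander: white lidded cream jar, 68 diameter, 60 high, loose, at the far left. Origin at the centre of its underside.
- hairbrush: Bystander: dark wooden hairbrush, 205 long, 56 wide, lying loose bristles up at the far right. Origin on its underside, 85 from the handle end, x axis towards the bristles.
Not all that is in view belongs to the job. There is more than one size of the stand; the one meant has the size given above.

How it is judged:
By the outcome, as a careful person would: the job done as asked, in the order asked, and still so for the second after the job is handed in, with the robot touching nothing.
It also fails if it takes over 72 s, if anything falls off the work surface, if the arm or the gripper's body presses on something with over 40 N, if the wrist force passes 120 N, or if a joint passes its speed limit or range.

## Robot

A 6-joint arm with a two-finger parallel gripper is mounted at the origin on the work surface. World frame = base frame: x ahead of the robot, y to its left, z up, the work surface at z = 0. Lengths are in m, angles in rad, forces in N, time in s.
With the tool pointing down it reaches from about 0.225 to 0.875 m from the base axis. Payload 3.4 kg.
Tool frame: the origin (TCP) lies on the centre line of the jaws, within the pads' length; the fingertips stand 17 mm ahead of it and the grasp point (between the pads) lies 2 mm behind it (r.tip_extent is the distance from the TCP to the fingertips, in m); z points along the fingers, y is the line along which they close (so a half turn about z gives the same grasp; the last joint's range is limited). The gripper opens to 85 mm and grips with 20 to 120 N. Pads are 22 mm wide; open, the fingers measure 114 mm over their backs; the gripper's body (76 mm by 85 mm) begins 54 mm behind the grasp point. The pads swing forward as they close: fully open they stand 13 mm farther back than shut.
Start: joints at [1.184, 0.276, 1.505, -0, 1.361, -0.121], TCP at [0.151, 0.555, 0.248] pointing down, gripper open.
Joint ranges: [-2.89, 2.89], [-0.75, 2.08], [0.22, 2.7], [-1.18, 4.32], [0.11, 2.71], [-2.7, 2.7]. Speed limits (rad/s): [2.57, 2.57, 3.14, 3.14, 3.14, 3.14].

## Interface

Orientations are given as a unit quaternion [x, y, z, w].
In Python, from station import r gives the robot as it stands. The module is installed in compiled form; this text tells all that it offers.
- The arm moves only by the tool play_rows, never from a script. Its argument "rows" is a list of rows, each a list of 4 numbers: the shift along the tool's x, y, z scaled (see below), then the turn about the tool's z scaled (see below). In form: [[dx, dy, dz, turn], ...]. A call has exactly 8 rows; each row shifts and turns the commanded pose from where the row before left it, along the tool's axes as they then stand; what a row does not reach is not made up. The controller multiplies each number of a shift by 10 cm and each number of a turn by 45 degrees. A row lasts 1/12 s, in which the tool goes at most 41.7 mm and 7.16 degrees, less where a joint would pass 70% of its speed; a pose out of reach is approached as far as the arm can. A call with a number of a shift or a turn outside -1 to 1 is refused whole. A call with a gripper value outside its range is refused whole. "gripper" is the opening, from 0 (shut) to 1 (fully open), set as the call begins (left out, the last holds). The fingers move at their own pace and stop on an object; "squeeze" is the grip in N (left out, the last holds). Time passes only in rows, so rows that do not move let the fingers close, or fill a call up. It gives the time, the measured TCP pose, the force, the opening and the grip force at its end, in the units of the state.
- r.observe(): the state, without advancing time (a new reading comes with each control period).
- r.capture(name): name is "scene" or "top"; returns a dict with "color" (480x640x3 uint8, blue, green, red), "fx", "fy", "cx", "cy" (pixels), "distortion" ([k1, k2, p1, p2, k3] as OpenCV has them; the pictures are not rectified), "view" (4x4, takes a point from world to camera coordinates). Camera axes: x right, y down, z forward; pixel columns grow to the right and rows downward; lengths in m; the calibration is good to about 2 mm. A picture is of the moment at which its call begins. There is no depth.
- r.sign_off(): hands the job in; it is judged then, once.
The state is a dict: "t": time; "q": joint angles; "qd": joint speeds; "joint_efforts": joint torques, N m; "eef_pos": TCP position; "tcp_rot": TCP orientation; "contact_force": force on the tool from outside, world axes, zero at the start; "moment": the same for the moment, N m; "finger_gap": opening from 0.0 (shut) to 1.0 (fully open); "grasp_force": force on a finger pad.
Only numpy, scipy, OpenCV 4.12 (cv2) and the standard library are available. Lean on these libraries where they do the work, as an engineer would, in place of code of your own. Each camera call takes 0.05 s, during which the arm holds its last target. There are 200 camera calls.

## Working session

There is one attempt and no reset: what is moved stays moved. The work goes in short steps, Python scripts to look and compute and a tool call to move; the robot and the scene stay as the last step left them, time stands still between calls to the robot, and variables do not carry over. Pictures are saved under pics/ and viewed, at most 10 in all, crops included, and the job is handed in when it is done.

Besides the shell and the picture viewer there is one more tool, called after "Call:" as a command line: name --pt "numbers of a row" for each row, then --argument value for the rest. play_rows: Moves the arm, as the interface text tells. Shifts and turns lie within -1 to 1; 1 stands for 10 cm of shift or 45 degrees of turn. Its arguments: {"type":"object","properties":{"rows":{"type":"array"},"gripper":{"type":"number"},"squeeze":{"type":"number"}},"required":["rows"]}

```bash
mkdir -p pics; ls
python3 - <<'E'
from station import r
import cv2,json,numpy as np
print(r.observe())
for n in("scene","top"):
    c=r.capture(n); cv2.imwrite(f"pics/{n}0.png",c["color"])
    print(n,c["fx"],c["fy"],c["cx"],c["cy"],c["distortion"]);print(np.round(c["view"],4).tolist())
E
```

```text
pics
{'t': 0.0, 'q': array([ 1.18395682e+00,  2.76579428e-01,  1.50617165e+00,  1.50687259e-05,
        1.36070462e+00, -1.21018657e-01]), 'qd': array([-0.00042447, -0.00011884,  0.00113264,  0.00059843, -0.0015576 ,
       -0.00136066]), 'joint_efforts': array([-1.89178507e-03, -4.16754842e+01, -2.45801747e+01, -3.77747847e-04,
        1.10471903e-02,  4.82787527e-06]), 'eef_pos': array([0.15086649, 0.55431698, 0.24743322]), 'tcp_rot': array([ 1.32520963e-01,  9.91179765e-01, -8.99802511e-04, -2.41138309e-04]), 'contact_force': array([-0.54348502, -0.65333573, -0.01058258]), 'moment': array([ 0.09627871, -0.01073895,  0.01144266]), 'grasp_force': 0.0, 'finger_gap': 1.0003423654562353}
scene 520.6592147984726 520.6592147984726 317.38876875378924 234.4332253532872 [-0.05373531  0.          0.          0.          0.        ]
[[0.813, 0.5821, 0.0135, -0.4868], [0.433, -0.5889, -0.6824, -0.2282], [-0.3893, 0.5606, -0.7309, 1.7005], [0.0, 0.0, 0.0, 1.0]]
top 469.00100444390466 469.00100444390466 314.58744928163804 240.79488947213736 [-0.02974009  0.          0.          0.          0.        ]
[[0.0007, -1.0, -0.0071, -0.018], [-0.989, 0.0003, -0.1476, 0.5958], [0.1476, 0.0071, -0.989, 1.246], [0.0, 0.0, 0.0, 1.0]]
```

View pics/scene0.png

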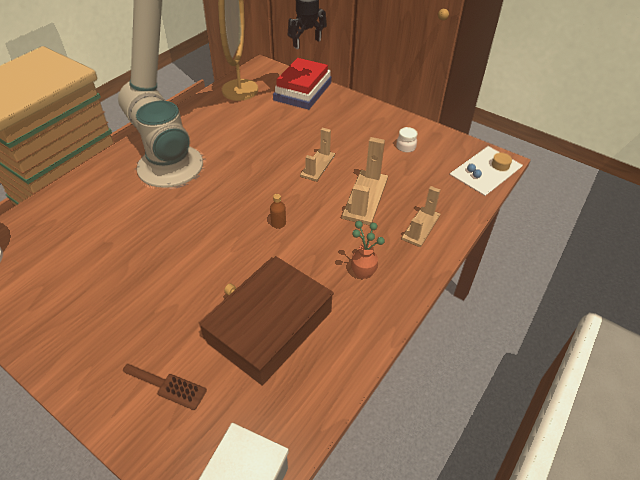

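View pics/top0.png

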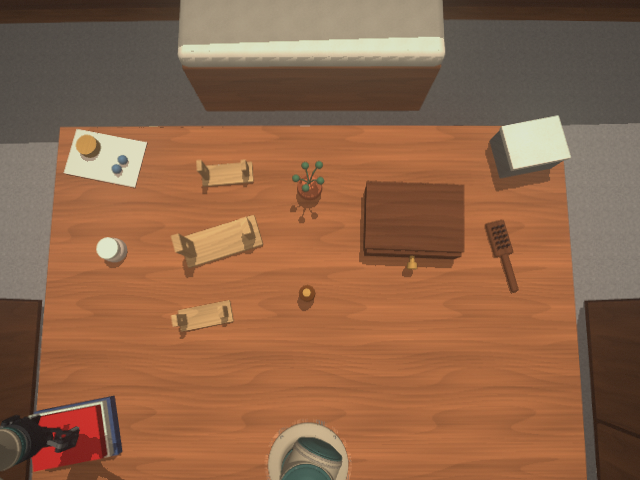

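The scene view shows the chest (corners near 275,258 / 332,293 / 262,382 / 201,322), its knob at (229,289), and three stands. The top view shows the knob at (411,263), the chest top spanning 365–464 × 182–252, and the largest stand around (217,242). I'll zoom in to get accurate corners.

```bash
cat > h.py <<'E'
import cv2,numpy as np
from station import r
def cap(n):
    c=r.capture(n); c["K"]=np.array([[c["fx"],0,c["cx"]],[0,c["fy"],c["cy"]],[0,0,1.]]); c["D"]=np.array(c["distortion"]); c["V"]=np.array(c["view"]); return c
def ray(c,uv):
    p=cv2.undistortPoints(np.array([[uv]],float),c["K"],c["D"])[0,0]
    R,t=c["V"][:3,:3],c["V"][:3,3]; o=-R.T@t; d=R.T@np.array([p[0],p[1],1]); return o,d/np.linalg.norm(d)
def onz(c,uv,z):
    o,d=ray(c,uv); return o+d*(z-o[2])/d[2]
def tri(c1,a,c2,b):
    o1,d1=ray(c1,a);o2,d2=ray(c2,b)
    s=np.linalg.lstsq(np.c_[d1,-d2],o2-o1,rcond=None)[0]; p,q=o1+s[0]*d1,o2+s[1]*d2
    return (p+q)/2,np.linalg.norm(p-q)
def proj(c,P):
    P=np.atleast_2d(np.array(P,float)); R=c["V"][:3,:3]
    return cv2.projectPoints(P,cv2.Rodrigues(R)[0],c["V"][:3,3],c["K"],c["D"])[0][:,0]
def crop(c,x,y,w,h,s): return cv2.resize(c["color"][y:y+h,x:x+w],None,fx=s,fy=s,interpolation=cv2.INTER_CUBIC)
E
python3 - <<'E'
from h import *
t=cap("top");s=cap("scene")
a=crop(t,160,205,110,70,3.6);b=crop(t,355,170,110,110,3.6)
c=crop(s,335,130,60,100,3.6);d=crop(s,195,250,140,140,2.8)
W=np.zeros((600,800,3),np.uint8)
for im,x,y in((a[:250],0,0),(b[:396],0,252-48),(c,400,0),(d[:,:],400,208)):
    im=im[:600-y,:800-x]; W[y:y+im.shape[0],x:x+im.shape[1]]=im
W[0:252,0:396]=a[:252]
W2=W
cv2.imwrite("pics/crop1.png",W2)
E
```

```text
(no output)
```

View pics/crop1.png

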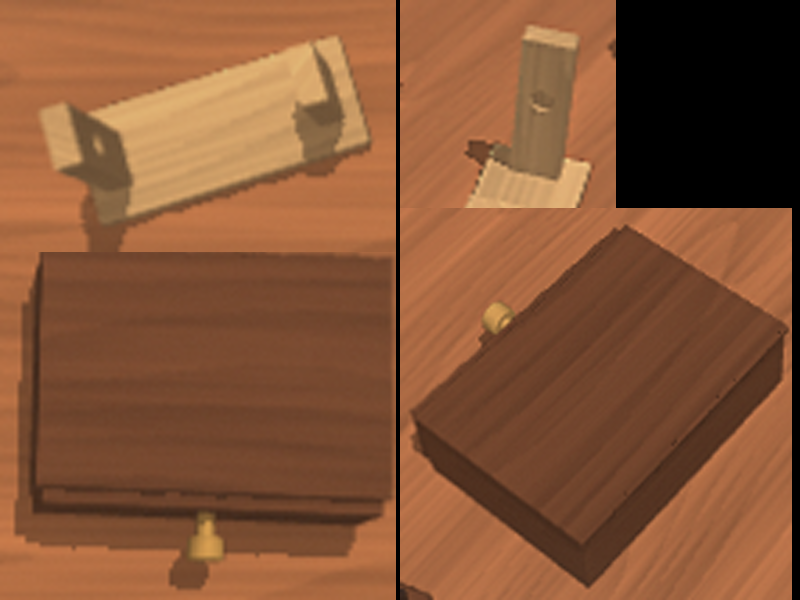

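```bash
cat > m.py <<'E'
from h import *
t=cap("top");s=cap("scene")
f=lambda v:np.round(v*1000,1)
T=lambda x,y:(160+(x+.5)/3.6-.5,205+(y+.5)/3.6-.5)
B=lambda x,y:(355+(x+.5)/3.6-.5,170+(y-204+.5)/3.6-.5)
S=lambda x,y:(335+(x-400+.5)/3.6-.5,130+(y+.5)/3.6-.5)
C=lambda x,y:(195+(x-400+.5)/2.8-.5,250+(y-208+.5)/2.8-.5)
print("cam",f(ray(t,(0,0))[0]),f(ray(s,(0,0))[0]))
print("base corners z18",[f(onz(t,T(*p),.018)) for p in((103,222),(370,142),(340,37))])
print("cup tall tri",[f(v) for v in tri(t,T(98,145),s,S(542,101))], f(onz(t,T(98,145),.1)))
print("tall top z160",[f(onz(t,T(*p),.16)) for p in((39,113),(66,103),(57,173),(84,165))])
print("short top z116",[f(onz(t,T(*p),.116)) for p in((300,42),(318,40),(297,105),(330,98))])
print("chest front z82 top",[f(onz(t,B(*p),.082)) for p in((37,487),(392,500))])
print("chest z82 scene",[f(onz(s,C(*p),.082)) for p in((415,411),(622,228),(787,330),(585,545))])
print("knob tri",tri(t,B(206,545),s,C(497,319)),f(onz(t,B(206,545),.05)),f(onz(s,C(497,319),.045)))
E
python3 m.py; python3 -c "
from h import *
t=cap('top')['color'];h=cv2.cvtColor(t,cv2.COLOR_BGR2HSV)
print(h[258:272,408:416].tolist()[6], t[216,430],h[264,400])"
```

```text
cam [ 405.3  -27.1 1320.2] [1156.5 -804.3 1093.8]
base corners z18 [array([527.7, 335.5,  18. ]), array([590.4, 128.8,  18. ]), array([674. , 153.9,  18. ])]
cup tall tri [array([578.2, 320.4,  98. ]), np.float64(3.4)] [576.6 318.6 100. ]
tall top z160 [array([590.8, 344.1, 160. ]), array([597.9, 325.4, 160. ]), array([548.5, 329.5, 160. ]), array([554.1, 310.9, 160. ])]
short top z116 [array([650.1, 169.4, 116. ]), array([651.5, 156.2, 116. ]), array([603.6, 170.4, 116. ]), array([608.7, 146.6, 116. ])]
chest front z82 top [array([ 570.1, -152.2,   82. ]), array([ 560.3, -414.7,   82. ])]
chest z82 scene [array([ 561. , -412.3,   82. ]), array([ 573.8, -157.6,   82. ]), array([ 760.5, -163.7,   82. ]), array([ 751.3, -423.4,   82. ])]
knob tri (array([ 0.5302327 , -0.28363003,  0.04539309]), np.float64(0.000942357095658222)) [ 530.1 -282.4   50. ] [ 529.6 -283.7   45. ]
[[17, 156, 150], [17, 157, 169], [17, 158, 189], [17, 159, 202], [17, 158, 215], [17, 158, 213], [17, 158, 203], [17, 158, 192]] [ 48  74 119] [ 12 155 127]
```

Stand: centre about (600.5, 244.5), yaw about 16.8°, with cup and post tops consistent with that. Chest: yaw about -2.2°, front middle about (565.5, -283.5), knob about (526, -282, 45), drawer nearly shut. I'll travel to above the knob.

Call:
play_rows --pt "0 0 0 -0.145" --pt "0 0 0 -0.145" --pt "-0.18 -0.365 0 0" --pt "-0.18 -0.365 0 0" --pt "-0.18 -0.365 0 0" --pt "-0.18 -0.365 0 0" --pt "-0.18 -0.365 0 0" --pt "-0.18 -0.365 0 0" --gripper 1

```text
t: 1.02
eef_pos: [0.2509, 0.3302, 0.2484]
tcp_rot: [0.018, 1.0, 0.0, 0.0]
contact_force: [1.6, 0.8, 0.2]
finger_gap: 0.999
grasp_force: 0.0
```

Call:
play_rows --pt "-0.18 -0.365 0 0" --pt "-0.18 -0.365 0 0" --pt "-0.18 -0.365 0 0" --pt "-0.18 -0.365 0 0" --pt "-0.18 -0.365 0 0" --pt "-0.18 -0.365 0 0" --pt "-0.18 -0.365 0 0" --pt "-0.18 -0.365 0 0"

```text
t: 1.68
eef_pos: [0.3837, 0.0326, 0.2487]
tcp_rot: [0.019, 1.0, 0.0, 0.001]
contact_force: [1.3, 1.1, -1.0]
finger_gap: 0.999
grasp_force: 0.0
```

Call:
play_rows --pt "-0.18 -0.365 0 0" --pt "-0.18 -0.365 0 0" --pt "-0.18 -0.365 0 0" --pt "-0.18 -0.365 0 0" --pt "-0.18 -0.365 0 0" --pt "-0.18 -0.365 0 0" --pt "-0.18 -0.365 0 0" --pt "-0.18 -0.365 0 0"

```text
t: 2.35
eef_pos: [0.5166, -0.2647, 0.2482]
tcp_rot: [0.019, 1.0, 0.0, 0.0]
contact_force: [1.0, 0.4, 0.5]
finger_gap: 1.001
grasp_force: 0.0
```

Call:
play_rows --pt "-0.11 -0.17 0 0" --pt "0 0 0.29 0" --pt "0 0 0.29 0" --pt "0 0 0.29 0" --pt "0 0 0.29 0" --pt "0 0 0.29 0" --pt "0 0 0.29 0" --pt "0 0 0.29 0"

```text
t: 3.02
eef_pos: [0.5266, -0.2801, 0.0441]
tcp_rot: [0.019, 1.0, -0.0, 0.0]
contact_force: [-0.4, 0.2, -0.6]
finger_gap: 0.995
grasp_force: 0.0
```

Call:
play_rows --pt "0 0 0 0" --pt "0 0 0 0" --pt "0 0 0 0" --pt "0 0 0 0" --pt "0 0 0 0" --pt "0 0 0 0" --pt "0 0 0 0" --pt "0 0 0 0" --gripper 0 --squeeze 30

```text
t: 3.68
eef_pos: [0.5282, -0.2823, 0.0478]
tcp_rot: [0.019, 1.0, -0.002, 0.002]
contact_force: [-0.3, -5.6, 6.6]
finger_gap: 0.314
grasp_force: 30.6
```

Call:
play_rows --pt "0.16 0 0 0" --pt "0.16 0 0 0" --pt "0.16 0 0 0" --pt "0.16 0 0 0" --pt "0.16 0 0 0" --pt "0.16 0 0 0" --pt "0.16 0 0 0" --pt "0.16 0 0 0"

```text
t: 4.35
eef_pos: [0.4009, -0.2773, 0.0478]
tcp_rot: [0.019, 1.0, -0.003, 0.003]
contact_force: [2.0, -1.2, 9.2]
finger_gap: 0.313
grasp_force: 31.8
```

Call:
play_rows --pt "0 0 0 0" --pt "0 0 0 0" --pt "0 0 0 0" --pt "0 0 0 0" --pt "0 0 -0.15 0" --pt "0 0 -0.35 0" --pt "0 0 -0.35 0" --pt "0 0 -0.35 0" --gripper 1

```text
t: 5.02
eef_pos: [0.3989, -0.2745, 0.166]
tcp_rot: [0.019, 1.0, 0.001, -0.001]
contact_force: [1.3, -1.1, -0.8]
finger_gap: 1.004
grasp_force: 0.0
```

Call:
play_rows --pt "0.4 0 -0.2 0.155" --pt "0.4 0 0 0.155" --pt "0 0 0 0.155" --pt "0 0 0 0.155" --pt "0 0 0 0.155" --pt "0 0 0 0.155" --pt "0 0 0 0.155" --pt "0 0 0 0.155"

```text
t: 5.68
eef_pos: [0.3224, -0.2671, 0.1837]
tcp_rot: [0.487, 0.873, 0.0, -0.0]
contact_force: [0.7, -0.1, 0.5]
finger_gap: 0.998
grasp_force: 0.0
```

Run:
```python
from h import *
t=cap("top");s=cap("scene")
a=crop(t,355,200,114,110,3.5);b=crop(s,170,220,170,170,2.35)
W=np.zeros((400,800,3),np.uint8);W[:385,:399]=a;W[:399,400:799]=b[:399,:399]
cv2.imwrite("pics/drawer.png",W);print(r.observe()["eef_pos"])
```

```text
[ 0.32237709 -0.26716396  0.18366416]
```

View pics/drawer.png

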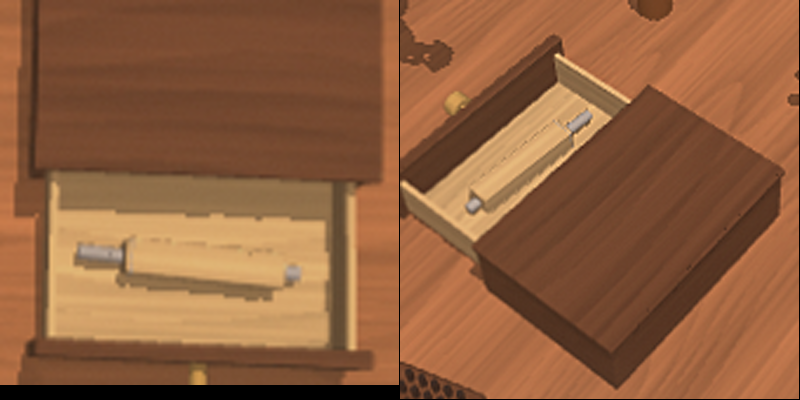

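The drawer is open. The bar shows in the left (top) crop with its sprung tip near (77,253) and plain tip near (300,273). In the scene crop the tips are near (591,116) and (468,207).

Run:
```python
from h import *
t=cap("top");s=cap("scene");f=lambda v:np.round(np.array(v)*1000,1)
T=lambda x,y:(355+(x+.5)/3.5-.5,200+(y+.5)/3.5-.5)
S=lambda x,y:(170+(x-400+.5)/2.35-.5,220+(y+.5)/2.35-.5)
a=onz(t,T(77,254),.03);b=onz(t,T(300,272),.03);print(f(a),f(b),f(np.linalg.norm(a-b)))
print([f(onz(s,S(*p),.027)) for p in((590,117),(468,207))])
c=[onz(t,T(*p),.041) for p in((128,238),(125,272),(288,254),(283,288))];print(f(c))
```

```text
[ 510.4 -188.7   30. ] [ 496.1 -363.8   30. ] 175.7
[array([ 520.1, -193.1,   27. ]), array([ 496.1, -362.4,   27. ])]
[[ 522.  -227.4   41. ]
 [ 495.5 -224.5   41. ]
 [ 509.4 -352.1   41. ]
 [ 482.9 -347.2   41. ]]
```

Call:
play_rows --pt "0 0 0 0.138" --pt "0 0 0 0.138" --pt "0 0 0 0.138" --pt "0 0 0 0.138" --pt "0 0 0 0.138" --pt "0 0 0 0.138" --pt "0 0.36 0 0" --pt "0 0.36 0 0" --gripper 0.65

```text
t: 6.55
eef_pos: [0.3935, -0.2737, 0.184]
tcp_rot: [0.739, 0.674, -0.0, -0.0]
contact_force: [0.7, -1.0, -0.4]
finger_gap: 0.643
grasp_force: 0.0
```

Call:
play_rows --pt "-0.03 0.36 0 0" --pt "0 0.36 0 0" --pt "0 0.37 0 0" --pt "0 0 0.25 0" --pt "0 0 0.25 0" --pt "0 0 0.25 0" --pt "0 0 0.1 0" --pt "0 0 0 0"

```text
t: 7.22
eef_pos: [0.5004, -0.2855, 0.096]
tcp_rot: [0.738, 0.675, -0.001, -0.003]
contact_force: [-0.4, 0.0, 0.2]
finger_gap: 0.644
grasp_force: 0.0
```

Call:
play_rows --pt "0 0.02 0.2 0" --pt "0 0 0.2 0" --pt "0 0 0.2 0" --pt "0 0 0.04 0" --pt "0 0 0 0" --pt "0 0 0 0" --pt "0 0 0 0" --pt "0 0 0 0"

```text
t: 7.88
eef_pos: [0.504, -0.2873, 0.0361]
tcp_rot: [0.739, 0.674, -0.0, 0.0]
contact_force: [-2.9, 0.9, 0.6]
finger_gap: 0.649
grasp_force: 0.0
```

Call:
play_rows --pt "0 0 0 0" --pt "0 0 0 0" --pt "0 0 0 0" --pt "0 0 0 0" --pt "0 0 0 0" --pt "0 0 0 0" --pt "0 0 0 0" --pt "0 0 0 0" --gripper 0 --squeeze 50

```text
t: 8.55
eef_pos: [0.5052, -0.2878, 0.0361]
tcp_rot: [0.739, 0.674, 0.001, 0.002]
contact_force: [0.3, -0.4, 6.3]
finger_gap: 0.314
grasp_force: 50.6
```

Call:
play_rows --pt "0 0 -0.1 0" --pt "0 0 -0.35 0" --pt "0 0 -0.36 0" --pt "0 0 -0.36 0" --pt "0 0 -0.36 0" --pt "0 0 -0.36 0" --pt "0 0 -0.36 0" --pt "0 0 0 0"

```text
t: 9.22
eef_pos: [0.507, -0.2892, 0.2685]
tcp_rot: [0.739, 0.674, 0.002, 0.008]
contact_force: [1.7, -0.9, -1.1]
finger_gap: 0.321
grasp_force: 49.8
```

Call:
play_rows --pt "0 0 0 -0.1225" --pt "0 0 0 -0.1225" --pt "0 0 0 -0.1225" --pt "0 0 0 -0.1225" --pt "0.344 0.188 0 0" --pt "0.344 0.188 0 0" --pt "0.344 0.188 0 0" --pt "0.344 0.188 0 0"

```text
t: 9.88
eef_pos: [0.5358, -0.1321, 0.2595]
tcp_rot: [0.597, 0.803, 0.0, -0.0]
contact_force: [0.9, 0.3, -0.8]
finger_gap: 0.315
grasp_force: 49.7
```

Call:
play_rows --pt "0.344 0.188 0 0" --pt "0.344 0.188 0 0" --pt "0.344 0.188 0 0" --pt "0.344 0.188 0 0" --pt "0.344 0.188 0 0" --pt "0.344 0.188 0 0" --pt "0.344 0.188 0 0" --pt "0.344 0.188 0 0"

```text
t: 10.55
eef_pos: [0.6001, 0.1753, 0.2596]
tcp_rot: [0.596, 0.803, -0.0, -0.0]
contact_force: [0.7, -0.1, -1.1]
finger_gap: 0.315
grasp_force: 49.8
```

Call:
play_rows --pt "0.344 0.188 0 0" --pt "0 0 0 0" --pt "0 0 0 0" --pt "0 0 0 0" --pt "0 0 0 0" --pt "0 0 0 0" --pt "0 0 0 0" --pt "0 0 0 0"

```text
t: 11.22
eef_pos: [0.6086, 0.2106, 0.2602]
tcp_rot: [0.597, 0.802, 0.0, 0.0]
contact_force: [-0.3, 0.6, -1.0]
finger_gap: 0.317
grasp_force: 49.8
```

Run:
```python
from h import *
t=cap("top");s=cap("scene")
a=crop(t,160,185,130,100,3.05);b=crop(s,310,100,110,130,3.6)
W=np.zeros((470,800,3),np.uint8);W[:305,:396]=a[:305,:396];W[:468,400:796]=b
cv2.imwrite("pics/hover.png",W);o=r.observe();print(o["eef_pos"],o["tcp_rot"],o["contact_force"])
```

```text
[0.60858895 0.21095314 0.26014995] [5.96579498e-01 8.02553975e-01 1.22494831e-04 6.79454088e-05] [-0.22851032 -0.58063769 -1.40354931]
```

View pics/hover.png

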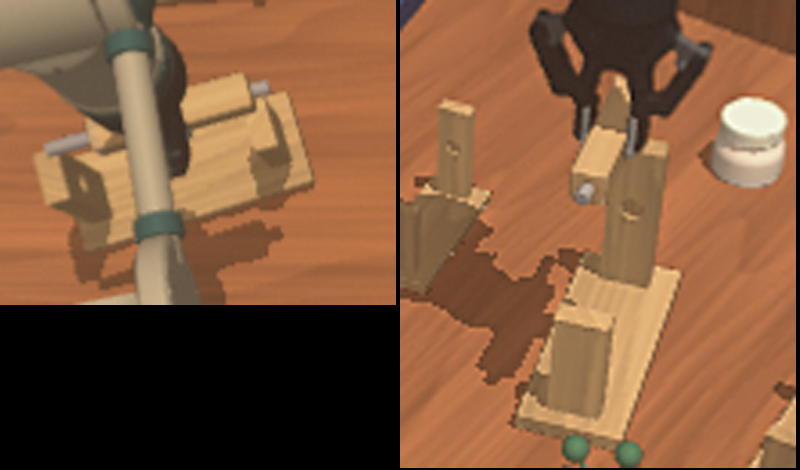

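The top crop shows the sprung tip at (46,150) and the plain tip at (270,88). The scene crop shows the plain tip at (583,196) and the tall cup at (632,208). I'll measure the bar in the hand and refine the stand.

```bash
cat > m2.py <<'E'
from h import *
t=cap("top");s=cap("scene");f=lambda v:np.round(np.array(v)*1000,1)
T=lambda x,y:(160+(x+.5)/3.05-.5,185+(y+.5)/3.05-.5)
S=lambda x,y:(310+(x-400+.5)/3.6-.5,100+(y+.5)/3.6-.5)
from scipy.spatial.transform import Rotation as Ro
o=r.observe();R=Ro.from_quat(o["tcp_rot"]).as_matrix();p=o["eef_pos"]
print("yaw x",np.degrees(np.arctan2(R[1,0],R[0,0])))
tool=lambda P:f(R.T@(P-p))
a=onz(t,T(46,150),.251);b=onz(t,T(270,88),.251);print("tips",f(a),f(b),f(np.linalg.norm(a-b)),tool(a),tool(b))
q,e=tri(t,T(270,88),s,S(583,196));print("plain tri",f(q),f(e),tool(q))
# stand from scene / top
y=np.radians(106.8);ey=np.array([np.cos(y),np.sin(y),0]);ex=np.array([ey[1],-ey[0],0])
st=lambda P:f([(P-[.6005,.2445,0])@ex,(P-[.6005,.2445,0])@ey,P[2]])
print("tall top corners",[st(onz(s,S(*q),.16)) for q in((609,138),(667,142))],"post base inner z18",[st(onz(s,S(*q),.018)) for q in((603,272),(654,285))])
print("short top",[st(onz(s,S(*q),.116)) for q in((565,302),(614,318),(604,333),(554,318))])
print("short outer base z18",[st(onz(s,S(*q),.018)) for q in((550,406),(603,419))])
print("base z18 corners scene",[st(onz(s,S(*q),.018)) for q in((680,270),(622,436),(519,416))])
print("base z18 top",[st(onz(t,T(*q),.018)) for q in((88,245),(313,178),(287,93))])
print("tall cup rim",st(onz(s,S(632,208),.1)))
print("plain tip in stand",st(q))
E
python3 m2.py
```

```text
yaw x 106.77654224169905
tips [581.4 305.2 251. ] [629.2 135.3 251. ] 176.5 [97.8  1.1  9.1] [-78.7  -2.1   9.1]
plain tri [631.  136.8 252.3] 5.0 [-77.8  -0.1   7.8]
tall top corners [array([-25.4,  87.3, 160. ]), array([ 21.3,  98.5, 160. ])] post base inner z18 [array([-18.3,  85.8,  18. ]), array([28.5, 84.1, 18. ])]
short top [array([-14.5, -73.4, 116. ]), array([ 26.8, -78.5, 116. ]), array([ 23.9, -98. , 116. ]), array([-17.4, -94.4, 116. ])]
short outer base z18 [array([-15.2, -91.8,  18. ]), array([ 29.7, -91.7,  18. ])]
base z18 corners scene [array([ 45.3, 111.6,  18. ]), array([  49.3, -105.4,   18. ]), array([ -35.8, -111.4,   18. ])]
base z18 top [array([-40. , 106.5,  18. ]), array([ -40.1, -108.4,   18. ]), array([  43.7, -106.9,   18. ])]
tall cup rim [  2.1  79.2 100. ]
plain tip in stand [  -2.  -111.9  252.3]
```

Call:
play_rows --pt "0 0.035 0 0" --pt "0 0 0.22 0" --pt "0 0 0.22 0" --pt "0 0 0.22 0" --pt "0 0 0.22 0" --pt "0 0 0.23 0" --pt "0 0 0 0" --pt "0 0 0 0"

```text
t: 12.08
eef_pos: [0.6113, 0.2126, 0.1479]
tcp_rot: [0.596, 0.803, -0.001, -0.001]
contact_force: [0.6, 0.3, -0.7]
finger_gap: 0.318
grasp_force: 49.8
```

Run:
```python
from h import *
t=cap("top");s=cap("scene")
a=crop(t,165,205,105,75,3.8);b=crop(s,335,130,65,95,6.1)
W=np.zeros((580,800,3),np.uint8);W[:285,:399]=a[:285,:399];W[:579,400:796]=b[:579,:396]
cv2.imwrite("pics/near.png",W);o=r.observe();print(o["eef_pos"],o["tcp_rot"],o["contact_force"])
```

```text
[0.61311037 0.21303162 0.15045669] [0.59612126 0.80289318 0.00110542 0.0008711 ] [ 0.29726715 -1.16283195  0.40070574]
```

View pics/near.png

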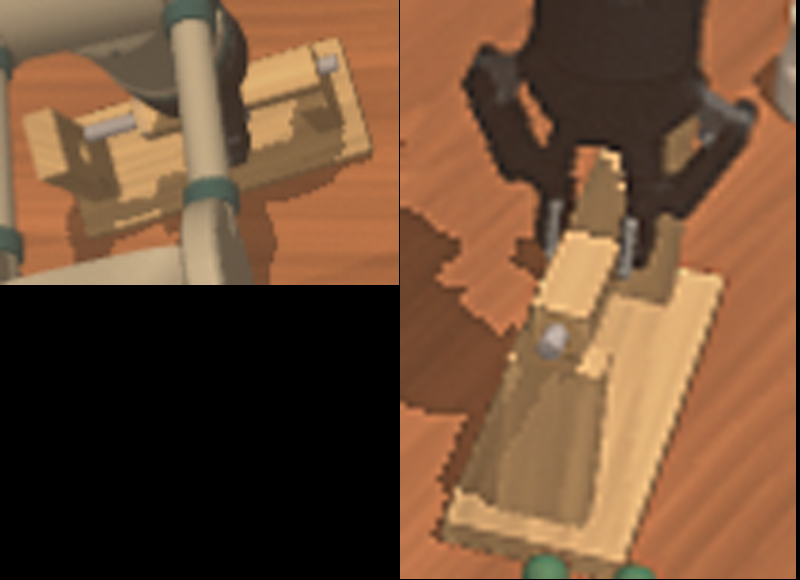

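The top crop shows the sprung tip at (86,132) and plain tip at (336,62). The scene crop shows the bar over the short post with its pin end at (553,340). I'll refine the stand yaw and x with line fits on the unobstructed first pictures.

```bash
cat > m3.py <<'E'
from h import *
t=cap("top");s=cap("scene");f=lambda v:np.round(np.array(v)*1000,1)
im=cv2.imread("pics/top0.png").astype(int); sc=cv2.imread("pics/scene0.png").astype(int)
m=((im[...,2]-im[...,0])<100)&(im[...,1]>110)   # look
hs=cv2.cvtColor(cv2.imread("pics/top0.png"),cv2.COLOR_BGR2HSV)
print("px wood",hs[240,220],hs[232,225],"table",hs[280,230],hs[215,215])
m=(hs[...,0]>=14)&(hs[...,1]<160)&(hs[...,2]>110)
def st(P,yaw):
    y=np.radians(90+yaw);ey=np.array([np.cos(y),np.sin(y),0]);ex=np.array([ey[1],-ey[0],0]);d=P-[.6005,.2445,0];return np.array([d@ex,d@ey])
far=[];near=[]
for u in range(194,238):
    v=np.where(m[205:275,u])[0]+205
    far.append((u,v.min()-.5)) ;near.append((u,v.max()+.5))
for n,L in(("far",far),("near",near)):
    L=np.array(L);k=np.polyfit(L[:,0],L[:,1],1);res=L[:,1]-np.polyval(k,L[:,0]);g=abs(res)<1.2;k=np.polyfit(L[g,0],L[g,1],1)
    P,Q=[onz(t,(u,np.polyval(k,u)),.018) for u in(194,237)]
    d=P-Q;print(n,g.sum(),"yaw",np.degrees(np.arctan2(-d[0],d[1])),f(st(P,16.8)),f(st(Q,16.8)))
# right edge
L=[]
for v in range(220,242):
    u=np.where(m[v,200:275])[0]+200;L.append((v,u.max()+.5))
L=np.array(L);k=np.polyfit(L[:,0],L[:,1],1);P,Q=[onz(t,(np.polyval(k,v),v),.018) for v in(220,241)];d=P-Q
print("right yaw",np.degrees(np.arctan2(d[1],d[0])),f(st(P,16.8)),f(st(Q,16.8)))
# tips now
T=lambda x,y:(165+(x+.5)/3.8-.5,205+(y+.5)/3.8-.5)
o=r.observe();print("tcp",f(st(o["eef_pos"],16.8)))
for q in((86,132),(336,62)):print("tip",f(st(onz(t,T(*q),.141),16.8)))
E
python3 m3.py
```

```text
px wood [ 16 128 205] [ 17 126 218] table [ 11 159 185] [ 11 158 170]
far 44 yaw 17.370420721287193 [44.8 68.5] [ 46.1 -58.2]
near 44 yaw 17.41647407268877 [-47.6  92.6] [-46.2 -32.9]
right yaw 17.255470360202356 [  28.8 -108.1] [ -34.1 -108.6]
tcp [  3.1 -33.8]
tip [ 3.3 63.9]
tip [   0.5 -110.3]
```

Call:
play_rows --pt "0 0 0 -0.018" --pt "0.05 0 0 0" --pt "0.05 0 0 0" --pt "0.05 0 0 0" --pt "0.05 0 0 0" --pt "0 0 0 0" --pt "0 0 0 0" --pt "0 0 0 0"

```text
t: 12.95
eef_pos: [0.606, 0.2317, 0.1491]
tcp_rot: [0.59, 0.807, 0.0, 0.0]
contact_force: [0.7, -2.1, -0.4]
finger_gap: 0.316
grasp_force: 49.9
```

Call:
play_rows --pt "0 0 0 0" --pt "0 0 0 0" --pt "0 0 0 0" --pt "0 0 0 0" --pt "0 0 0 0" --pt "0 0 0 0" --pt "0 0 0 0" --pt "0 0 0 0"

```text
t: 13.62
eef_pos: [0.6059, 0.2317, 0.149]
tcp_rot: [0.59, 0.807, 0.0, 0.0]
contact_force: [0.2, -1.9, -1.7]
finger_gap: 0.316
grasp_force: 49.9
```

Call:
play_rows --pt "0.05 0 0 0" --pt "0.05 0 0 0" --pt "0.05 0 0 0" --pt "0.045 0 0 0" --pt "0 0 0 0" --pt "0 0 0 0" --pt "0 0 0 0" --pt "0 0 0 0"

```text
t: 14.28
eef_pos: [0.6001, 0.2501, 0.149]
tcp_rot: [0.59, 0.807, 0.0, 0.0]
contact_force: [2.2, -3.5, -0.7]
finger_gap: 0.317
grasp_force: 50.0
```

Run:
```python
from h import *
t=cap("top");s=cap("scene")
a=crop(t,165,205,105,75,3.8);b=crop(s,335,130,65,95,6.1)
W=np.zeros((580,800,3),np.uint8);W[:285,:399]=a[:285,:399];W[:579,400:796]=b[:579,:396]
cv2.imwrite("pics/press.png",W);o=r.observe();print(o["eef_pos"],o["tcp_rot"],o["contact_force"])
```

```text
[0.60008908 0.25008272 0.14900729] [5.90557741e-01 8.06995373e-01 5.64905561e-05 1.37624067e-04] [ 1.75918604 -2.96624121 -0.77111616]
```

View pics/press.png

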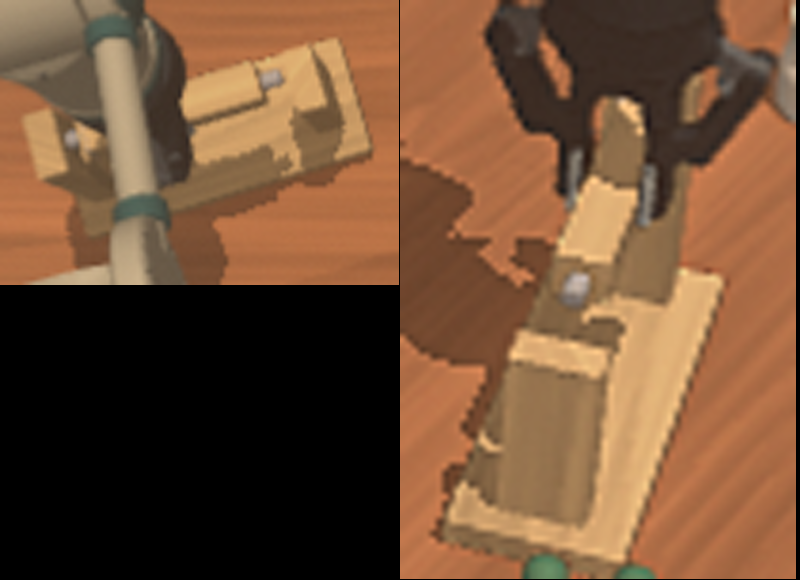

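The bar is pressed against the tall post's face. The plain tip is at top crop (283,76) and scene crop (576,290), and it appears inside the short post.

```bash
cat > st.py <<'E'
from h import *
f=lambda v:np.round(np.array(v)*1000,1)
T=lambda x,y:(165+(x+.5)/3.8-.5,205+(y+.5)/3.8-.5)
S=lambda x,y:(335+(x-400+.5)/6.1-.5,130+(y+.5)/6.1-.5)
y=np.radians(107.4);ey=np.array([np.cos(y),np.sin(y),0]);ex=np.array([ey[1],-ey[0],0])
def st(P): d=np.array(P)-[.6005,.2462,0];return f([d@ex,d@ey,P[2]])
E
python3 - <<'E'
from st import *
t=cap("top");s=cap("scene")
print("tcp",st(r.observe()["eef_pos"]))
print("plain",st(onz(t,T(283,76),.14)),st(onz(s,S(572,295),.14)),tri(t,T(283,76),s,S(572,295)))
print("sprung",st(onz(t,T(67,137),.14)))
print("short inner top edge",[st(onz(t,T(*q),.116)) for q in((314,48),(328,98))])
print("short top scene",[st(onz(s,S(*q),.116)) for q in((516,333),(610,350),(603,374),(510,358))])
E
```

```text
tcp [  0.8   3.9 148.9]
plain [  0.6 -74.9 140. ] [  3.  -72.2 140. ] (array([0.62455253, 0.17579562, 0.14095427]), np.float64(0.0032570721467227296))
sprung [  4.2  75.6 140. ]
short inner top edge [array([ 18.5, -98.2, 116. ]), array([-18. , -97.7, 116. ])]
short top scene [array([-20.1, -79.2, 116. ]), array([ 24.2, -76.4, 116. ]), array([ 25.2, -93.4, 116. ]), array([-18.1, -96.9, 116. ])]
```

Call:
play_rows --pt "0.01 -0.01 0 -0.02" --pt "0 0 0 0" --pt "0 0 0.05 0" --pt "0 0 0.05 0" --pt "0 0 0.05 0" --pt "0 0 0.05 0" --pt "0 0 0.05 0" --pt "0 0 0 0"

```text
t: 15.15
eef_pos: [0.5979, 0.2507, 0.1223]
tcp_rot: [0.584, 0.812, -0.001, -0.001]
contact_force: [1.1, -2.6, -0.5]
finger_gap: 0.317
grasp_force: 49.9
```

Call:
play_rows --pt "0 0 0.03 0" --pt "0 0 0.03 0" --pt "0 0 0.03 0" --pt "0 0 0.03 0" --pt "0 0 0 0" --pt "0 0 0 0" --pt "0 0 0 0" --pt "0 0 0 0"

```text
t: 15.82
eef_pos: [0.5985, 0.251, 0.1116]
tcp_rot: [0.584, 0.812, -0.0, -0.0]
contact_force: [0.8, -2.8, -2.8]
finger_gap: 0.315
grasp_force: 49.8
```

Call:
play_rows --pt "0 0 0.015 0" --pt "0 0 0.01 0" --pt "0 0 0 0" --pt "0 0 0 0" --pt "0 0 0 0" --pt "0 0 0 0" --pt "0 0 0 0" --pt "0 0 0 0"

```text
t: 16.48
eef_pos: [0.5987, 0.251, 0.1095]
tcp_rot: [0.584, 0.812, 0.0, 0.0]
contact_force: [0.2, -3.1, 0.1]
finger_gap: 0.315
grasp_force: 50.0
```

Run:
```python
from st import *
o=r.observe();print(st(o["eef_pos"]),o["contact_force"])
t=cap("top");s=cap("scene")
a=crop(t,165,205,105,75,3.8);b=crop(s,335,130,65,95,6.1)
W=np.zeros((580,800,3),np.uint8);W[:285,:399]=a[:285,:399];W[:579,400:796]=b[:579,:396]
cv2.imwrite("pics/low.png",W)
```

```text
[ -0.3   5.1 109.5] [ 0.19837811 -3.05092912  0.12922908]
```

View pics/low.png

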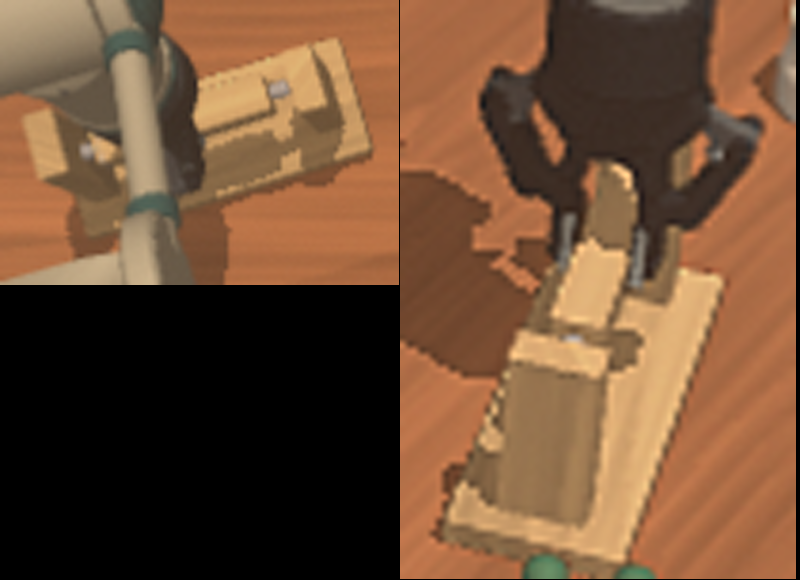

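Call:
play_rows --pt "-0.03 0 0 0" --pt "-0.03 0 0 0" --pt "0 0 0 0" --pt "-0.02 0 0 0" --pt "-0.02 0 0 0" --pt "0 0 0 0" --pt "0 0 0 0" --pt "0 0 0 0"

```text
t: 17.25
eef_pos: [0.6018, 0.2416, 0.1094]
tcp_rot: [0.584, 0.812, 0.0, -0.0]
contact_force: [0.8, -0.6, 0.3]
finger_gap: 0.319
grasp_force: 50.0
```

Call:
play_rows --pt "0 0 0.02 0" --pt "0 0 0.02 0" --pt "0 0 0 0" --pt "0 0 0 0" --pt "0 0 0 0" --pt "0 0 0 0" --pt "0 0 0 0" --pt "0 0 0 0"

```text
t: 17.92
eef_pos: [0.602, 0.2417, 0.1066]
tcp_rot: [0.584, 0.812, 0.0, 0.0]
contact_force: [-0.7, -1.7, 5.3]
finger_gap: 0.318
grasp_force: 50.8
```

Run:
```python
from st import *
o=r.observe();print(st(o["eef_pos"]),o["contact_force"],o["moment"],"mx_stand",o["moment"]@ex)
```

```text
[ 1.000e-01 -4.700e+00  1.066e+02] [-0.67293103 -1.73885214  5.28935581] [-0.40141218  0.14814618 -0.01590492] mx_stand -0.3387419358756092
```

Call:
play_rows --pt "0 0 -0.03 0" --pt "0 0 -0.03 0" --pt "0 0 -0.02 0" --pt "0 0 0 0" --pt "0 0 0 0" --pt "0 0 0 0" --pt "0 0 0 0" --pt "0 0 0 0"

```text
t: 18.58
eef_pos: [0.6014, 0.2414, 0.112]
tcp_rot: [0.584, 0.812, -0.001, -0.001]
contact_force: [4.0, 0.0, -16.2]
finger_gap: 0.318
grasp_force: 50.4
```

Run:
```python
from st import *
o=r.observe();print(st(o["eef_pos"]),o["contact_force"],o["moment"],"mx_stand",o["moment"]@ex)
```

```text
[ -0.6  -4.9 112. ] [ 3.99491812e+00  6.22073631e-03 -1.61665883e+01] [-0.15808289 -0.56086571  0.07145874] mx_stand -0.3185707996782916
```

Both directions resist, so the pins are captured at both ends. I'll centre, release and back off.

Call:
play_rows --pt "0 0 0.02 0" --pt "0 0 0.022 0" --pt "-0.01 0 0 0" --pt "0 0 0 0" --pt "0 0 0 0" --pt "0 0 0 0" --pt "0 0 0 0" --pt "0 0 0 0"

```text
t: 19.25
eef_pos: [0.6026, 0.2407, 0.1098]
tcp_rot: [0.584, 0.812, 0.001, 0.0]
contact_force: [0.1, -1.5, 0.2]
finger_gap: 0.319
grasp_force: 52.4
```

Call:
play_rows --pt "0 0 0 0" --pt "0 0 0 0" --pt "0 0 0 0" --pt "0 0 0 0" --pt "0 0 0 0" --pt "0 0 0 0" --pt "0 0 0 0" --pt "0 0 0 0" --gripper 0.6

```text
t: 19.92
eef_pos: [0.6021, 0.2406, 0.1092]
tcp_rot: [0.584, 0.812, 0.0, -0.0]
contact_force: [-0.5, -0.0, 0.9]
finger_gap: 0.601
grasp_force: 0.0
```

Call:
play_rows --pt "0 0 -0.05 0" --pt "0 0 -0.1 0" --pt "0 0 -0.2 0" --pt "0 0 -0.3 0" --pt "0 0 -0.3 0" --pt "0 0 -0.3 0" --pt "0 0 -0.3 0" --pt "0 0 0 0"

```text
t: 20.58
eef_pos: [0.6052, 0.2415, 0.2729]
tcp_rot: [0.584, 0.812, 0.006, 0.004]
contact_force: [0.7, 0.0, 1.1]
finger_gap: 0.6
grasp_force: 0.0
```

Call:
play_rows --pt "-0.33 -0.25 0 0.1" --pt "-0.33 -0.25 0 0.1" --pt "-0.33 -0.25 0 0.1" --pt "-0.33 -0.25 0 0.1" --pt "0 0 0 0" --pt "0 0 0 0" --pt "0 0 0 0" --pt "0 0 0 0"

```text
t: 21.25
eef_pos: [0.5323, 0.0924, 0.2647]
tcp_rot: [0.703, 0.711, 0.001, 0.0]
contact_force: [-1.5, 0.7, -0.7]
finger_gap: 0.604
grasp_force: 0.0
```

Run:
```python
from st import *
t=cap("top");s=cap("scene")
a=crop(t,165,205,105,75,3.8);b=crop(s,335,130,65,95,6.1)
W=np.zeros((580,800,3),np.uint8);W[:285,:399]=a[:285,:399];W[:579,400:796]=b[:579,:396]
W[290:580,:390]=cv2.resize(t["color"][100:340,130:453],(390,290))
cv2.imwrite("pics/fit.png",W);print(r.observe()["eef_pos"],r.observe()["tcp_rot"])
```

```text
[0.53219169 0.09259136 0.26420766] [ 7.03269375e-01  7.10923408e-01  3.04431915e-04 -2.84393926e-05]
```

View pics/fit.png

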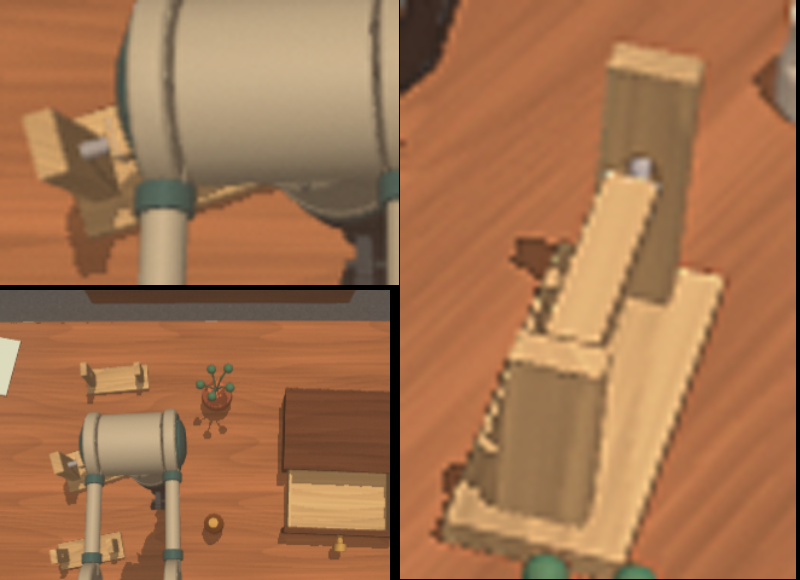

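The bar hangs level between both posts. Its steel pin is in the tall post's cup at scene crop (640,168), and the bystanders are in place. Next I'll shut the drawer with closed fingers against the knob.

Call:
play_rows --pt "0 0 0 0.06" --pt "-0.34 -0.162 0 0" --pt "-0.34 -0.162 0 0" --pt "-0.34 -0.162 0 0" --pt "-0.34 -0.162 0 0" --pt "-0.34 -0.162 0 0" --pt "-0.34 -0.162 0 0" --pt "-0.34 -0.162 0 0" --gripper 0

```text
t: 22.02
eef_pos: [0.409, -0.1428, 0.2643]
tcp_rot: [0.72, 0.694, 0.0, 0.0]
contact_force: [0.6, -0.3, 1.2]
finger_gap: -0.003
grasp_force: 0.0
```

Call:
play_rows --pt "-0.34 -0.162 0 0" --pt "-0.34 -0.162 0 0" --pt "-0.34 -0.162 0 0" --pt "-0.34 -0.162 0 0" --pt "0 0 0.3 0" --pt "0 0 0.3 0" --pt "0 0 0.3 0" --pt "0 0 0 0"

```text
t: 22.68
eef_pos: [0.3369, -0.2726, 0.1694]
tcp_rot: [0.72, 0.694, 0.0, -0.006]
contact_force: [-1.4, 1.6, -0.4]
finger_gap: 0.001
grasp_force: 0.0
```

Call:
play_rows --pt "0 0 0.3 0" --pt "0 0 0.3 0" --pt "0 0 0.3 0" --pt "0 0 0.3 0" --pt "0 0 0.08 0" --pt "0 0 0 0" --pt "0 0 0 0" --pt "0 0 0 0"

```text
t: 23.35
eef_pos: [0.3408, -0.2767, 0.048]
tcp_rot: [0.72, 0.694, -0.0, 0.002]
contact_force: [0.6, 0.9, 0.6]
finger_gap: 0.0
grasp_force: 0.0
```

Call:
play_rows --pt "0 0.2 0 0" --pt "0 0.2 0 0" --pt "0 0.2 0 0" --pt "0 0.2 0 0" --pt "0 0.2 0 0" --pt "0 0.2 0 0" --pt "0 0.2 0 0" --pt "0 0 0 0"

```text
t: 24.02
eef_pos: [0.484, -0.2827, 0.0486]
tcp_rot: [0.72, 0.694, 0.001, 0.004]
contact_force: [2.2, -0.2, 0.5]
finger_gap: 0.002
grasp_force: 0.0
```

Call:
play_rows --pt "0 0.04 0 0" --pt "0 0.04 0 0" --pt "0 0.04 0 0" --pt "0 0.03 0 0" --pt "0 0 0 0" --pt "0 0 0 0" --pt "0 0 0 0" --pt "0 0 0 0"

```text
t: 24.68
eef_pos: [0.4938, -0.2813, 0.0462]
tcp_rot: [0.72, 0.693, 0.0, -0.0]
contact_force: [0.4, 0.5, 0.3]
finger_gap: -0.003
grasp_force: 0.0
```

Call:
play_rows --pt "0 0.02 0 0" --pt "0 0.02 0 0" --pt "0 0.02 0 0" --pt "0 0.02 0 0" --pt "0 0 0 0" --pt "0 0 0 0" --pt "0 0 0 0" --pt "0 0 0 0"

```text
t: 25.35
eef_pos: [0.5023, -0.2817, 0.0463]
tcp_rot: [0.72, 0.694, 0.0, 0.0]
contact_force: [-0.4, -0.6, 0.6]
finger_gap: 0.002
grasp_force: 0.0
```

Run:
```python
from st import *
t=cap("top")
h=cv2.cvtColor(t["color"],cv2.COLOR_BGR2HSV);m=((h[...,0]>=15)&(h[...,0]<=22)&(h[...,1]>130)&(h[...,2]>110))[240:300,395:430]
print(np.argwhere(m).mean(0)+[240,395],m.sum(),r.observe()["contact_force"])
h=cv2.cvtColor(cv2.imread("pics/top0.png"),cv2.COLOR_BGR2HSV);m=((h[...,0]>=15)&(h[...,0]<=22)&(h[...,1]>130)&(h[...,2]>110))[240:300,395:430]
print(np.argwhere(m).mean(0)+[240,395],m.sum())
```

```text
[258. 410.] 2 [ 0.60457921 -0.41419553  0.35680553]
[263.20833333 411.60416667] 96
```

Not seated yet, so I'll continue gently.

Call:
play_rows --pt "0 0.02 0 0" --pt "0 0.02 0 0" --pt "0 0.02 0 0" --pt "0 0 0 0" --pt "0 0 0 0" --pt "0 0 0 0" --pt "0 0 0 0" --pt "0 0 0 0"

```text
t: 26.07
eef_pos: [0.5048, -0.2816, 0.0462]
tcp_rot: [0.72, 0.694, -0.002, -0.003]
contact_force: [-9.2, -1.3, 6.3]
finger_gap: 0.001
grasp_force: 4.4
```

Call:
play_rows --pt "0 0.02 0 0" --pt "0 0.01 0 0" --pt "0 0 0 0" --pt "0 0 0 0" --pt "0 0 0 0" --pt "0 0 0 0" --pt "0 0 0 0" --pt "0 0 0 0"

```text
t: 26.73
eef_pos: [0.5049, -0.2816, 0.0463]
tcp_rot: [0.72, 0.694, -0.004, -0.005]
contact_force: [-15.4, -2.4, 9.7]
finger_gap: -0.002
grasp_force: 7.8
```

The drawer is stopped hard at 15 N. I'll back off, retreat and do a final check.

Call:
play_rows --pt "0 -0.2 0 0" --pt "0 -0.3 0 0" --pt "0 -0.3 0 0" --pt "0 0 -0.3 0" --pt "0 0 -0.3 0" --pt "0 -0.3 -0.3 0" --pt "0 -0.2 0 0" --pt "0 0 0 0"

```text
t: 27.4
eef_pos: [0.3795, -0.2767, 0.1374]
tcp_rot: [0.721, 0.693, -0.0, 0.001]
contact_force: [-0.2, 0.7, -1.0]
finger_gap: -0.003
grasp_force: 0.0
```

Run:
```python
from st import *
t=cap("top");s=cap("scene");W=np.zeros((600,800,3),np.uint8)
W[:300,:400]=cv2.resize(t["color"],(400,300));W[:300,400:]=cv2.resize(s["color"],(400,300))
W[300:,:400]=crop(t,355,180,114,100,3.5)[:300,:399].repeat(1,0)[:, :400] if 0 else cv2.resize(t["color"][190:275,355:468],(400,300))
W[300:,400:]=cv2.resize(t["color"][205:280,165:265],(400,300))
cv2.imwrite("pics/end.png",W)
```

```text
(no output)
```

View pics/end.png

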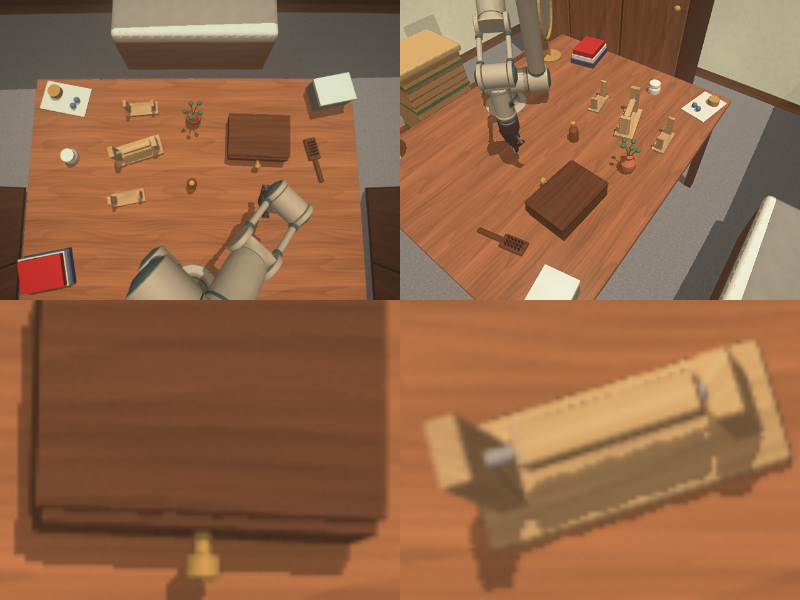

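The drawer is shut, the bar sits in both cups, and the bystanders are where they were. I'll hand it in.

```bash
python3 -c "
from station import r
print(r.sign_off())"
```

```text
the job is handed in; nothing more can be done
None
```

The job is handed in: the last pictures show the bar held by its spring in both cups, the drawer shut against its stop and the four bystanders where they were, at about 27 s of the allowed 72 s; the sign-off returned no verdict.

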